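# Point-and-check of the beam line before opening the shutter

### The job

Do the point-and-check before the laser shutter is opened: point with the fingertips from just above, about two or three centimetres clear, first at the iris diaphragm (the round black mount with the thin side lever) and then at the finned beam trap at the end of the line, staying at each for about two seconds. Then push the lever of the shutter box all the way over to its other stop with the fingertips and move the hand clear of it. Touch none of the five optics on the strip, and leave the loose things on the table standing where they are.

Things in the scene. Friction and masses are not known exactly. Their poses are not given: they have to be found in the camera images.
- strip: Bare aluminium breadboard strip, 120 x 680 x 12 mm, fixed, lying across the table in front of the robot with all five optics on it in one row. Origin: centre of its underside; its y axis is its length, and the laser head (grey box 150 x 300 x 173 mm) stands beyond its +y end, in line. The first four places of the row, from the laser, hold the iris, lens, plate and cube in any order; the trap is always the last.
- iris: Loose, on a black 50 x 65 x 10 mm foot with a 25 mm post holder. Origin: centre of the underside of its foot; z up, x and y nearly those of the strip. The iris diaphragm: solid black disc 60 mm across and 20 mm thick, upright, its axis along y at 95 mm height, dark steel face with a white 14 mm centre, and a thin black lever (8 mm) sticking out some 35 mm sideways (+x) and slightly up from the disc's edge (end at 66 mm from the axis, 107 mm high). Mass about 0.45 kg.
- iris_top (a point): The top of the iris disc's rim, over the foot's centre, 125 mm above the underside of its foot; axes as the body's.
- trap: Loose, on a black 50 x 65 x 10 mm foot with a 25 mm post holder. Origin: centre of the underside of its foot; z up, x and y nearly those of the strip. The beam trap: black lying cylinder with six round fins, 52 mm over the fins and 76 mm long along y, its axis at 95 mm height; the last of the row, farthest from the laser. Mass about 0.45 kg.
- trap_top (a point): The top of the trap's fins, at mid-length, 121 mm above the underside of its foot; axes as the body's.
- lens: Loose, on a black 50 x 65 x 10 mm foot with a 25 mm post holder. Origin: centre of the underside of its foot; z up, x and y nearly those of the strip. Bystander: lens, clear glass in a thin black ring 60 mm across and 8 mm thick, no side lever; top at 125 mm.
- plate: Loose, on a black 50 x 65 x 10 mm foot with a 25 mm post holder. Origin: centre of the underside of its foot; z up, x and y nearly those of the strip. Bystander: glass plate in a square black frame 58 x 12 x 58 mm with two brass knobs behind it; top at 124 mm.
- cube: Loose, on a black 50 x 65 x 10 mm foot with a 25 mm post holder. Origin: centre of the underside of its foot; z up, x and y nearly those of the strip. Bystander: 30 mm green glass cube on a round 48 mm platform; top at 106 mm.
- shutter_box: Shutter box, grey, 100 x 110 x 45 mm, fixed, between the robot and the strip. Origin: centre of its underside; z up. On its top, centred, sits a dark steel block 70 x 50 x 25 mm with the lever's pivot, an axle along the box's y, 67 mm above the table over the box's centre.
- shutter (a joint): Angle of the shutter lever, rad: 0 leaning 0.5 rad from upright towards the box's -x (shut side), 1.0 leaning 0.5 rad towards the box's +x (open, the other stop). Starts between 0 and 0.2. It stays where it is left; about 1 to 2 N at the ball moves it.
- shutter_tip (a point): Centre of the black 26 mm ball on the end of the lever (steel rod 10 mm thick, ball centre 70 mm from the pivot); moves with the lever.
- stage: Bystander, loose: black micrometer stage 90 x 80 mm, upright plate and micrometers of bright metal, 134 mm high; origin: centre of its underside.
- driver: Bystander, loose: screwdriver with black handle lying on the table; origin: under its middle.
- spare_post: Bystander, loose: steel post, 25 mm across, 75 mm high, standing; origin: centre of its underside.
- jar: Bystander, loose: small jar 56 mm across, 70 mm high with black cap; origin: centre of its underside.
Mind the look-alikes: they are no part of the job. What is shaped like the shutter_box but purple is not meant.

How it is judged:
By the outcome, as a careful person would: the job done as asked, in the order asked, and still so for the second after the job is handed in, with the robot touching nothing.
It also fails if it takes over 56 s, if anything falls off the work surface, if the arm or the gripper's body presses on something with over 40 N, if the wrist force passes 120 N, or if a joint passes its speed limit or range.

### The arm

A 6-joint arm with a two-finger parallel gripper is mounted at the origin on the work surface. World frame = base frame: x ahead of the robot, y to its left, z up, the work surface at z = 0. Lengths are in mm, angles in rad, forces in N, time in s.
With the tool pointing down it reaches from about 350 to 975 mm from the base axis. Payload 17.4 kg.
Tool frame: the origin (TCP) lies midway between the tips of the shut fingers; the grasp point (between the pads) lies 19 mm behind it; z points along the fingers, y is the line along which they close (so a half turn about z gives the same grasp; the last joint's range is limited). The gripper opens to 85 mm and grips with 20 to 120 N. Pads are 22 mm wide; open, the fingers measure 114 mm over their backs; the gripper's body (76 mm by 85 mm) begins 54 mm behind the grasp point. The pads swing forward as they close: fully open they stand 13 mm farther back than shut.
Start: joints at [1.102, 0.116, 1.442, -0, 1.584, -0.038], TCP at [281.887, 613.329, 231.303] pointing down, gripper open.
Joint ranges: [-2.83, 2.83], [-0.83, 2.19], [0.07, 2.5], [-1.14, 4.28], [0.01, 3], [-2.97, 2.97]. Speed limits (rad/s): [1.89, 1.89, 2.22, 3.14, 3.14, 3.14].

### API

Orientations are given as a unit quaternion [x, y, z, w].
In Python, from bench import telemetry, imaging, robot gives the robot as it stands. The module is installed in compiled form; this text tells all that it offers.
- The arm moves only by the shell command python3 -m jog 'ROWS' [FORCE]. ROWS is JSON, a list of rows, each a list of 5 numbers: the shift along the tool's x, y, z in mm, then the turn about the tool's z in degrees, then the gripper command: -1 is fully open, 1 is shut, values between are in proportion. In form: [[x, y, z, turn, jaw], ...]. A call has 1 to 20 rows; each row shifts and turns the commanded pose from where the row before left it, along the tool's axes as they then stand; what a row does not reach is not made up. A row lasts 1/8 s, in which the tool goes at most 62.5 mm and 10.7 degrees, less where a joint would pass 70% of its speed; a pose out of reach is approached as far as the arm can. A call is refused whole if a number of a shift passes 62.5 or a number of a turn 10.7, either way. A call with a gripper value outside its range is refused whole. The fingers move at their own pace and stop on an object; FORCE is the grip in N (left out, the last holds). Time passes only in rows, so rows that do not move let the fingers close. It gives the time, the measured TCP pose, the force, the opening and the grip force at its end, in the units of the state.
- telemetry.observe(): the state, without advancing time (a new reading comes with each control period).
- imaging.camera(name): name is "scene" or "top" or "wrist"; returns (picture, depth): 420x560x3 uint8, blue, green, red; 420x560 float32, mm along the optical axis (not along the pixel's ray), 0 where there is no reading.
- imaging.camera_model(name): a dict with "fx", "fy", "cx", "cy" (pixels), "xyz" and "attitude" of the camera in the world. Camera axes: x right, y down, z forward; pixel columns grow to the right and rows downward; lengths in mm; the calibration is good to about 2 mm. The wrist camera is an equidistant fisheye: a pixel r from the principal point sees the ray r / f radians off the axis. A picture is of the moment at which its call begins: read the wrist's pose just before it. camera_model takes no time and is no camera call; for the wrist camera it gives the pose at the moment of the call.
- robot.close_job(): hands the job in; it is judged then, once.
The state is a dict: "time_s": time; "joint_pos": joint angles; "joint_velocities": joint speeds; "joint_efforts": joint torques, N m; "eef_pos": TCP position; "ee_rot": TCP orientation; "contact_force": force on the tool from outside, world axes, zero at the start; "torque": the same for the moment, N m; "width": opening from 0.0 (shut) to 1.0 (fully open); "finger_force": force on a finger pad.
Only numpy, scipy, OpenCV 4.12 (cv2) and the standard library are available. Lean on these libraries where they do the work, as an engineer would, in place of code of your own. Each camera call takes 0.05 s, during which the arm holds its last target. There are 200 camera calls.

## Working session

There is one attempt and no reset: what is moved stays moved. The work goes in short steps, Python scripts to look and compute and a shell command to move; the robot and the scene stay as the last step left them, time stands still between calls to the robot, and variables do not carry over. Pictures are saved under pics/ and viewed, at most 10 in all, crops included, and the job is handed in when it is done.

```bash
mkdir -p pics; cat > h.py <<'E'
import numpy as np,cv2
from bench import telemetry,imaging,robot
from scipy.spatial.transform import Rotation as R
def shot(n,f):
    m=imaging.camera_model(n); p,d=imaging.camera(n); cv2.imwrite(f'pics/{f}.png',p); np.savez(f'{f}.npz',p=p,d=d,**{k:np.array(v) for k,v in m.items()}); return p,d,m
def cloud(f):
    z=np.load(f+'.npz'); d=z['d']; v,u=np.mgrid[:420,:560]
    P=np.stack([(u-z['cx'])/z['fx']*d,(v-z['cy'])/z['fy']*d,d],-1)
    A=z['attitude']; M=A if A.shape==(3,3) else R.from_quat(A).as_matrix()
    W=P@M.T+z['xyz']; W[d==0]=np.nan; return W,z['p']
E
python3 - <<'E'
from h import *
for n in('scene','top'):
    p,d,m=shot(n,n+'0'); print(n,m)
s=telemetry.observe(); print(s)
E
```

```text
scene {'fx': 488.6765090101723, 'fy': 488.6765090101723, 'cx': 291.5659208375844, 'cy': 203.7387915490923, 'xyz': array([1370.44379868, -237.68575101,  766.54897352]), 'attitude': array([ 0.72014638,  0.49782969, -0.27999989, -0.39389701])}
top {'fx': 455.3773228201116, 'fy': 455.3773228201116, 'cx': 278.8492971958651, 'cy': 201.07315330310456, 'xyz': array([ 204.7820413 ,  116.09213587, 1296.78274143]), 'attitude': array([ 0.70845452, -0.70049011,  0.06319027, -0.05841908])}
{'time_s': 0.1, 'joint_pos': array([ 1.10221703e+00,  1.16425186e-01,  1.44220209e+00, -5.07358058e-06,
        1.58402261e+00, -3.78057664e-02]), 'joint_velocities': array([ 0.0004621 , -0.00151068, -0.00189763,  0.00080591, -0.00132874,
        0.00027909]), 'joint_efforts': array([ 2.18308654e-03, -7.33673859e+01, -6.33786106e+01,  1.28848569e-04,
        5.10476675e-03, -1.74167752e-05]), 'eef_pos': array([281.7939791 , 613.16741545, 230.64240665]), 'ee_rot': array([ 2.13725275e-01,  9.76893662e-01, -5.12397166e-04, -1.29960284e-04]), 'contact_force': array([0.10647976, 0.38758218, 0.02349258]), 'torque': array([ 0.01082667, -0.02322473, -0.02711361]), 'finger_force': 0.0, 'width': 1.0023880852161215}
```

View pics/scene0.png

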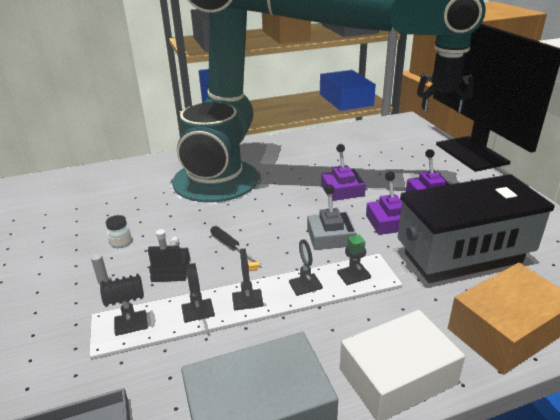

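View pics/top0.png

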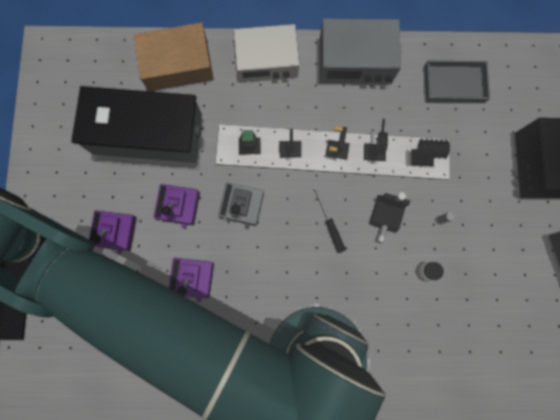

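The top view shows the strip across the table, with the laser at left. In order from the laser it holds cube (248,140), lens (290,145), plate with brass knobs (337,145), iris with side lever (380,140) and trap (430,152). The grey shutter box is at (242,203), next to three purple look-alikes. The scene view agrees: iris near (195,295), trap near (123,290), grey box with lever at (330,210).

```bash
python3 - <<'E'
from h import *
for f,boxes in(('top0',dict(cube=(235,125,262,158),lens=(276,125,304,160),plate=(324,122,352,162),iris=(362,115,392,164),trap=(408,135,452,170),box=(218,180,266,226),stage=(370,188,412,245),driver=(310,185,348,255),post=(436,205,458,226),jar=(418,258,446,284))),('scene0',dict(trap=(95,265,150,335),iris=(178,258,216,330),plate=(230,245,265,310),lens=(288,235,324,295),cube=(335,230,372,285),box=(303,180,358,250)))):
    W,p=cloud(f)
    for n,(a,b,c,d) in boxes.items():
        q=W[b:d,a:c].reshape(-1,3); q=q[np.isfinite(q).all(1)]
        for lo,hi in((50,85),(85,112),(112,150)) :
            s=q[(q[:,2]>lo)&(q[:,2]<hi)]
            if len(s)>4: print(f,n,lo,hi,len(s),'min',s.min(0).round(),'max',s.max(0).round(),'med',np.median(s,0).round())
W,p=cloud('top0')
# strip: bright pixels
g=p.min(2)>190; g[:120]=0;g[185:]=0;g[:,:210]=0;g[:,460:]=0
q=W[g];q=q[np.isfinite(q).all(1)]
print(cv2.minAreaRect(q[:,:2].astype(np.float32)),np.median(q[:,2]))
# box top height ~45
q=W[180:228,215:268].reshape(-1,3);s=q[(q[:,2]>35)&(q[:,2]<52)];print(cv2.minAreaRect(s[:,:2].astype(np.float32)),len(s))
E
python3 -c "
import cv2
a=cv2.imread('pics/top0.png')[175:235,210:275];b=cv2.imread('pics/scene0.png')[250:340,90:280]
import numpy as np
a=cv2.resize(a,None,fx=6,fy=6);b=cv2.resize(b,(400,190));c=np.zeros((560,400,3),'u1');c[:360,:390]=a;c[360:550]=b;cv2.imwrite('pics/c1.png',c)"
```

```text
top0 cube 50 85 15 min [566. 174.  81.] max [593. 218.  85.] med [569. 193.  84.]
top0 cube 85 112 112 min [567. 176.  85.] max [606. 221. 112.] med [575. 198.  89.]
top0 cube 112 150 123 min [574. 183. 112.] max [605. 211. 124.] med [589. 197. 118.]
top0 lens 50 85 38 min [571.  68.  50.] max [594.  91.  84.] med [580.  84.  63.]
top0 lens 85 112 16 min [552.  75.  86.] max [609.  84. 109.] med [586.  83.  91.]
top0 lens 112 150 63 min [552.  75. 116.] max [606.  82. 141.] med [574.  79. 133.]
top0 plate 50 85 28 min [552. -59.  53.] max [606. -31.  84.] med [581. -53.  65.]
top0 plate 85 112 64 min [552. -59.  85.] max [608. -27. 112.] med [562. -47.  90.]
top0 plate 112 150 151 min [552. -68. 115.] max [613. -34. 142.] med [589. -55. 136.]
top0 iris 50 85 22 min [ 564. -161.   51.] max [ 593. -155.   85.] med [ 573. -158.   60.]
top0 iris 85 112 52 min [ 546. -176.   86.] max [ 611. -155.  112.] med [ 572. -157.  102.]
top0 iris 112 150 228 min [ 545. -179.  112.] max [ 638. -155.  141.] med [ 574. -167.  129.]
top0 trap 85 112 82 min [ 534. -338.   90.] max [ 587. -266.  112.] me
[... 1846 characters left out ...]
26 min [558.  72. 112.] max [615.  82. 139.] med [592.  75. 126.]
scene0 cube 50 85 118 min [585. 173.  50.] max [618. 208.  85.] med [602. 192.  61.]
scene0 cube 85 112 238 min [573. 172.  85.] max [617. 218. 112.] med [606. 187.  94.]
scene0 cube 112 150 147 min [576. 180. 112.] max [610. 212. 121.] med [595. 195. 118.]
scene0 box 50 85 475 min [233. 184.  50.] max [461. 372.  84.] med [430. 211.  69.]
scene0 box 85 112 113 min [394. 176.  86.] max [609. 223. 112.] med [582. 184. 102.]
scene0 box 112 150 244 min [381.  72. 112.] max [610. 232. 144.] med [582. 192. 125.]
((0.0, 0.0), (0.0, 0.0), 0.0) nan
((411.95843505859375, 217.71133422851562), (110.43596649169922, 108.6543197631836), 78.33214569091797) 915
  return _methods._mean(a, axis=axis, dtype=dtype,
  ret = ret.dtype.type(ret / rcount)
```

View pics/c1.png

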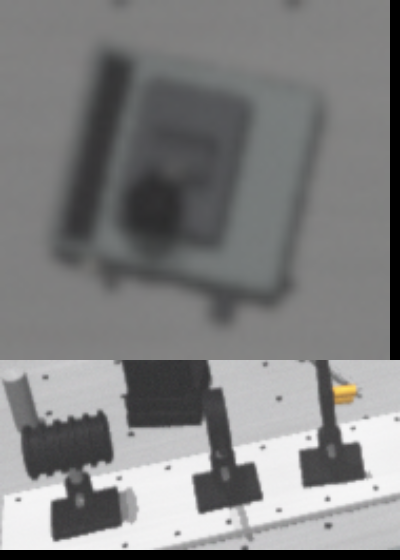

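Rough targets (world): iris top ≈ (575,-168,137), trap top ≈ (564,-306,133), ball ≈ (386,222,128). The box yaw is about -12°, and the 12 mm strip thickness matches the measured heights. Next I raise, align, shut the fingers, and go above the iris.

```bash
python3 -m jog '[[0,0,-20,-6.3,1],[0,0,-20,-6.4,1],[-28,-44,0,0,1],[-28,-44,0,0,1],[-28,-44,0,0,1],[-28,-44,0,0,1],[-28,-44,0,0,1],[-28,-44,0,0,1],[-28,-44,0,0,1],[-28,-44,0,0,1],[-28,-44,0,0,1],[-28,-44,0,0,1],[-28,-44,0,0,1],[-28,-44,0,0,1],[-28,-44,0,0,1],[-28,-44,0,0,1],[0,0,0,0,1],[0,0,0,0,1]]' && python3 - <<'E'
from h import *
p,d,m=shot('wrist','w1'); print(m)
shot('top','top1')
E
```

```text
time_s: 2.35
eef_pos: [537.3, -70.5, 271.0]
ee_rot: [0.105, 0.995, 0.0, -0.0]
contact_force: [0.2, 0.4, -0.1]
width: -0.0
finger_force: 0.0
{'fx': 325.19226210127806, 'fy': 325.19226210127806, 'cx': 277.65729085766617, 'cy': 210.47407059242084, 'xyz': array([455.38954393, -52.93423799, 413.85484306]), 'attitude': array([0.766316  , 0.62057971, 0.10488671, 0.12899377])}
```

View pics/w1.png

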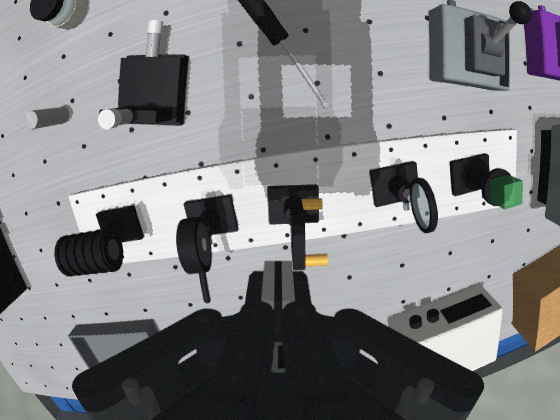

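The wrist view confirms plate (297,240) under the fingers, iris with side lever (195,245), trap (88,252), and grey shutter box at (475,45) with its ball at (519,12). I'll measure all of them with the fisheye model.

```bash
cat >> h.py <<'E'
def fcloud(f):
    z=np.load(f+'.npz'); d=z['d'].astype(float); v,u=np.mgrid[:420,:560]
    x=(u-z['cx'])/z['fx'];y=(v-z['cy'])/z['fy'];r=np.hypot(x,y)+1e-9;t=np.tan(r)/r
    P=np.stack([x*t*d,y*t*d,d],-1); W=P@R.from_quat(z['attitude']).as_matrix().T+z['xyz']; W[(d==0)|(r>1.4)]=np.nan; return W,z['p']
E
python3 - <<'E'
from h import *
W,p=fcloud('w1')
for n,(a,b,c,d) in dict(trap=(50,220,130,285),iris=(170,190,222,310),ball=(505,0,535,25),box=(425,0,530,95)).items():
    q=W[b:d,a:c].reshape(-1,3); q=q[np.isfinite(q).all(1)]
    for lo,hi in((30,60),(60,78),(100,118),(118,155)):
        s=q[(q[:,2]>lo)&(q[:,2]<hi)]
        if len(s)>4: print(n,lo,hi,len(s),s.min(0).round(),s.max(0).round(),np.median(s,0).round())
        if n=='box' and len(s)>30: print(cv2.minAreaRect(s[:,:2].astype(np.float32)))
W,p=cloud('top1')
q=W[175:235,210:275].reshape(-1,3)
for lo,hi in((42,48),(67,76),(134,150)):
    s=q[(q[:,2]>lo)&(q[:,2]<hi)];print(cv2.minAreaRect(s[:,:2].astype(np.float32)),s.min(0),s.max(0))
E
```

```text
trap 30 60 149 [ 552. -310.   30.] [ 576. -294.   59.] [ 558. -298.   40.]
trap 100 118 681 [ 537. -343.  100.] [ 591. -267.  118.] [ 546. -272.  111.]
trap 118 155 1835 [ 540. -345.  118.] [ 588. -268.  135.] [ 560. -299.  128.]
iris 30 60 188 [ 567. -176.   30.] [ 603. -157.   60.] [ 572. -161.   46.]
iris 60 78 98 [ 568. -166.   60.] [ 589. -157.   78.] [ 578. -162.   62.]
iris 100 118 516 [ 549. -178.  100.] [ 641. -157.  118.] [ 579. -160.  112.]
iris 118 155 1243 [ 551. -180.  118.] [ 645. -157.  139.] [ 574. -167.  132.]
ball 30 60 10 [362. 269.  30.] [384. 350.  45.] [376. 345.  31.]
ball 100 118 40 [393. 213. 106.] [401. 221. 118.] [398. 215. 114.]
ball 118 155 418 [377. 207. 118.] [403. 230. 144.] [391. 214. 137.]
box 30 60 3394 [353. 151.  30.] [479. 274.  60.] [424. 184.  45.]
((414.4518737792969, 215.15892028808594), (111.24826049804688, 112.30303955078125), 78.472412109375)
box 60 78 1553 [382. 183.  60.] [458. 245.  78.] [427. 203.  70.]
((420.477294921875, 213.5649871826172), (50.53740692138672, 69.81076049804688), 78.41297912597656)
box 100 118 117 [393. 211. 100.] [
[... 152 characters left out ...]
 207. 118.] [403. 228. 144.] [391. 214. 137.]
((390.0013427734375, 217.66558837890625), (21.1091251373291, 25.180320739746094), 88.69347381591797)
((415.55780029296875, 216.73712158203125), (109.64944458007812, 100.04204559326172), 78.37007141113281) [357.58533427 155.99212363  42.00501605] [472.6882966  277.34774967  47.98806921]
((415.63531494140625, 216.70693969726562), (49.47589111328125, 69.92346954345703), 78.57319641113281) [378.13725224 188.13628225  67.00813648] [453.36507062 247.22031052  75.99474202]
((384.663818359375, 222.20614624023438), (22.201095581054688, 21.968297958374023), 45.81245040893555) [373.86267236 211.52367524 134.82406698] [395.18761876 235.180109   147.29364153]
```

```bash
python3 -m jog '[[-20,-29,0,0,1],[-20,-29,0,0,1],[-20,-29,0,0,1],[0,0,30,0,1],[0,0,30,0,1],[0,0,20,0,1],[0,0,15,0,1],[0,0,10,0,1],[0,0,4,0,1],[0,0,0,0,1],[0,0,0,0,1]]'; python3 - <<'E'
from h import *
shot('wrist','w2')
E
```

```text
time_s: 3.82
eef_pos: [578.3, -168.3, 163.0]
ee_rot: [0.104, 0.995, -0.0, 0.0]
contact_force: [-0.0, -0.4, -0.6]
width: -0.002
finger_force: 0.0
```

View pics/w2.png

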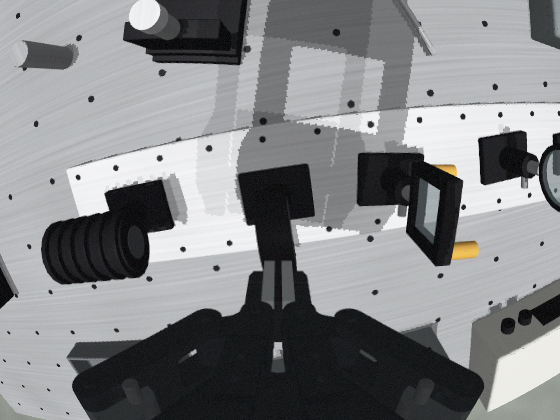

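The fingertips are over the iris post at about (278,265), 26 mm above the rim. I'll hold here, then go to the trap and hold.

```bash
python3 -m jog '[[0,0,0,0,1],[0,0,0,0,1],[0,0,0,0,1],[0,0,0,0,1],[0,0,0,0,1],[0,0,0,0,1],[0,0,0,0,1],[0,0,0,0,1],[0,0,0,0,1],[0,0,0,0,1],[0,0,0,0,1],[0,0,0,0,1],[0,0,0,0,1],[0,0,0,0,1],[0,0,0,0,1],[0,0,0,0,1]]' >/dev/null;  python3 -m jog '[[0,0,-30,0,1],[-5,-46,0,0,1],[-5,-46,0,0,1],[-5,-46,0,0,1],[0,0,20,0,1],[0,0,10,0,1],[0,0,4,0,1],[0,0,0,0,1],[0,0,0,0,1]]'; python3 - <<'E'
from h import *
shot('wrist','w3')
E
```

```text
time_s: 7.0
eef_pos: [564.4, -305.9, 159.0]
ee_rot: [0.104, 0.995, -0.0, 0.0]
contact_force: [0.8, -0.4, 0.1]
width: 0.0
finger_force: 0.0
```

View pics/w3.png

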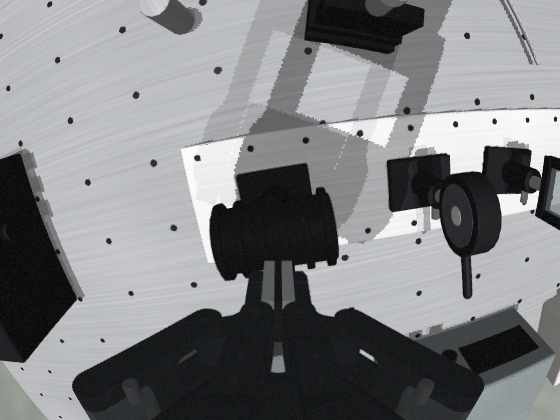

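Over the trap: fins at (275,235) are under the fingertips, clearance about 26 mm. I'll hold, then rise and go behind the shutter ball.

```bash
python3 -m jog '[[0,0,0,0,1],[0,0,0,0,1],[0,0,0,0,1],[0,0,0,0,1],[0,0,0,0,1],[0,0,0,0,1],[0,0,0,0,1],[0,0,0,0,1],[0,0,0,0,1],[0,0,0,0,1],[0,0,0,0,1],[0,0,0,0,1],[0,0,0,0,1],[0,0,0,0,1],[0,0,0,0,1],[0,0,0,0,1]]' >/dev/null;  python3 -m jog '[[0,0,-40,0,1],[0,0,-40,0,1],[0,0,-20,0,1],[27.5,40,0,0,1],[27.5,40,0,0,1],[27.5,40,0,0,1],[27.5,40,0,0,1],[27.5,40,0,0,1],[27.5,40,0,0,1],[27.5,40,0,0,1],[27.5,40,0,0,1],[27.5,40,0,0,1],[27.5,40,0,0,1],[27.5,40,0,0,1],[27.5,40,0,0,1],[0,0,0,0,1],[0,0,0,0,1]]'; python3 - <<'E'
from h import *
shot('wrist','w4')
W,p=fcloud('w4')
m=(W[...,0]>350)&(W[...,0]<480)&(W[...,1]>150)&(W[...,1]<280)
for lo,hi in((42,50),(67,76),(118,150)):
    s=W[m&(W[...,2]>lo)&(W[...,2]<hi)];print(len(s),cv2.minAreaRect(s[:,:2].astype(np.float32)) if len(s) else 0,s.min(0),s.max(0))
E
```

```text
time_s: 11.18
eef_pos: [340.9, 231.6, 257.8]
ee_rot: [0.104, 0.995, -0.0, -0.0]
contact_force: [-0.1, -0.3, -0.0]
width: 0.003
finger_force: 0.0
3935 ((419.6748962402344, 214.95584106445312), (110.07318878173828, 100.06062316894531), 78.50202178955078) [360.76967682 152.33416877  42.0055245 ] [478.3898401  277.40859368  49.93984273]
1261 ((414.4847717285156, 215.8370819091797), (50.38331604003906, 59.99416732788086), 78.40869140625) [381.09039125 185.19948205  67.00401338] [448.35971497 244.93315443  74.60382912]
555 ((385.9797668457031, 221.7239990234375), (25.968252182006836, 19.409849166870117), 77.22988891601562) [376.64458931 208.18736817 124.58151728] [397.48379639 233.72896698 144.08364038]
```

View pics/w4.png

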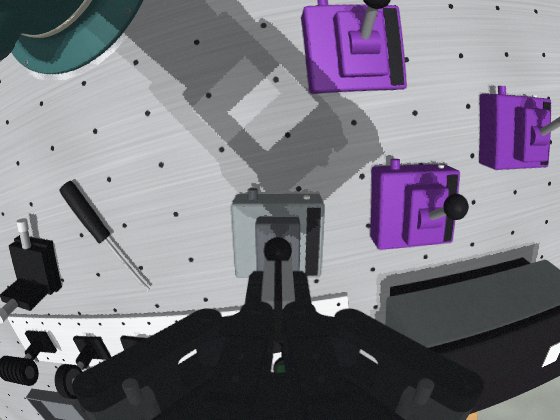

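Aligned: the ball is at (278,250), at s≈-30 along the box axis, with the TCP at s≈-80 and zero lateral offset. Going down to z=115 and starting the push.

```bash
python3 -m jog '[[0,0,40,0,1],[0,0,40,0,1],[0,0,35,0,1],[0,0,20,0,1],[0,0,8,0,1],[0,0,0,0,1],[0,0,0,0,1]]'; python3 -m jog '[[-10,0,0,0,1],[-10,0,0,0,1],[-6,0,0,0,1],[-6,0,0,0,1],[-6,0,0,0,1],[-6,0,0,0,1],[-6,0,0,0,1],[-6,0,0,0,1],[-6,0,0,0,1],[-6,0,0,0,1],[0,0,0,0,1]]'; python3 - <<'E'
from h import *
shot('top','t2');shot('wrist','w5')
W,p=fcloud('w5')
m=(W[...,0]>370)&(W[...,0]<500)&(W[...,1]>180)&(W[...,1]<250)&(W[...,2]>115)&(W[...,2]<155)
s=W[m]; print(len(s), s.min(0),s.max(0),np.median(s,0)) if len(s) else 0
E
```

```text
time_s: 12.1
eef_pos: [341.4, 232.0, 116.5]
ee_rot: [0.104, 0.995, 0.0, 0.001]
contact_force: [-0.1, -0.6, 1.3]
width: -0.002
finger_force: 0.0
time_s: 13.48
eef_pos: [407.8, 217.5, 115.2]
ee_rot: [0.105, 0.995, -0.0, -0.0]
contact_force: [-0.3, -0.1, 0.4]
width: 0.0
finger_force: 0.0
2766 [394.68464389 204.07665723 118.0822509 ] [441.0153884  232.47856718 154.99577632] [399.18863597 218.22374122 141.77728201]
```

```bash
python3 -m jog '[[-4,0,0,0,1],[-4,0,0,0,1],[-4,0,0,0,1]]';python3 -m jog '[[-3,0,0,0,1],[-3,0,0,0,1]]'; python3 -m jog '[[-2,0,0,0,1],[0,0,0,0,1]]'; python3 - <<'E'
from h import *
shot('scene','s3')
p=cv2.imread('pics/s3.png')[140:260,250:410]; cv2.imwrite('pics/s3c.png',cv2.resize(p,None,fx=4,fy=4))
E
```

```text
time_s: 13.95
eef_pos: [419.4, 215.1, 115.3]
ee_rot: [0.104, 0.995, 0.0, -0.0]
contact_force: [-0.9, 0.2, -0.4]
width: 0.003
finger_force: 0.5
time_s: 14.2
eef_pos: [425.3, 213.8, 115.3]
ee_rot: [0.104, 0.995, -0.0, -0.0]
contact_force: [-0.7, 0.1, 0.1]
width: -0.001
finger_force: 0.5
time_s: 14.45
eef_pos: [427.2, 213.4, 115.4]
ee_rot: [0.104, 0.995, -0.0, 0.0]
contact_force: [-0.0, 0.1, 0.3]
width: -0.0
finger_force: 0.0
```

View pics/s3c.png

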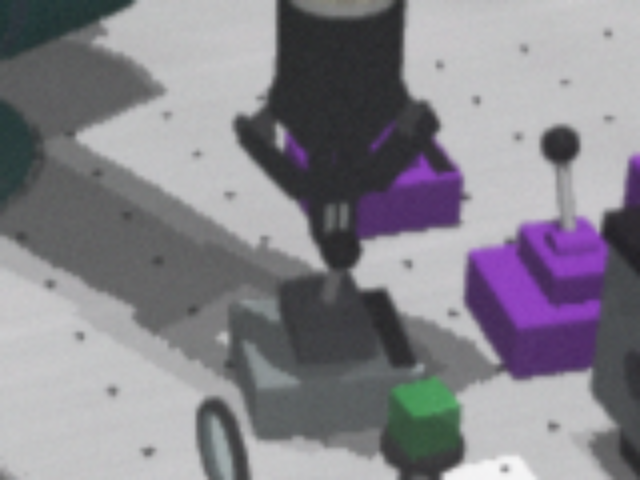

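The lever now leans to +x, with its ball at (340,250) in front of the fingertips. I haven't felt a stop force yet, so I push on in small steps until one appears.

```bash
for i in 1; do python3 -m jog '[[-2,0,0,0,1],[0,0,0,0,1]]'|grep -E 'pos|contact'; python3 -m jog '[[-2,0,0,0,1],[0,0,0,0,1]]'|grep -E 'pos|contact'; python3 -m jog '[[-2,0,0,0,1],[0,0,0,0,1]]'|grep -E 'pos|contact'; done
```

```text
eef_pos: [428.8, 213.1, 115.3]
contact_force: [-3.9, 0.2, 0.6]
eef_pos: [429.4, 213.0, 115.1]
contact_force: [-20.5, 3.6, 7.3]
eef_pos: [429.8, 213.0, 115.0]
contact_force: [-36.8, 5.1, 13.9]
```

The stop is firmly felt. I'll back off, rise and move clear, then check.

```bash
python3 -m jog '[[8,0,0,0,1],[20,0,0,0,1],[30,0,0,0,1],[30,0,0,0,1],[0,0,-40,0,1],[0,0,-50,0,1],[0,0,-50,0,1],[20,60,0,0,1],[20,55,0,0,1],[0,50,0,0,1],[0,0,0,0,1],[0,0,0,0,1]]'; python3 - <<'E'
from h import *
shot('scene','s4');shot('top','t4');shot('wrist','w6')
for f,c in(('s4',cloud),('t4',cloud),('w6',fcloud)):
    W,p=c(f); s=W[(W[...,0]>360)&(W[...,0]<490)&(W[...,1]>180)&(W[...,1]<250)&(W[...,2]>115)&(W[...,2]<155)]
    if len(s): print(f,len(s),s.min(0).round(),s.max(0).round())
a=cv2.imread('pics/top0.png');b=cv2.imread('pics/t4.png')
d=cv2.absdiff(a,b).max(2)[100:290,215:470]; print((d>40).sum())
cv2.imwrite('pics/f.png',np.vstack([cv2.imread('pics/s4.png')[100:350],b[100:350]]))
E
```

```text
time_s: 16.75
eef_pos: [342.0, 399.2, 255.2]
ee_rot: [0.104, 0.995, -0.0, 0.0]
contact_force: [-0.9, 0.7, 0.1]
width: -0.001
finger_force: 0.0
s4 85 [443. 195. 120.] [467. 218. 142.]
t4 81 [436. 198. 115.] [459. 222. 145.]
w6 420 [439. 198. 115.] [463. 222. 143.]
925
```

View pics/f.png

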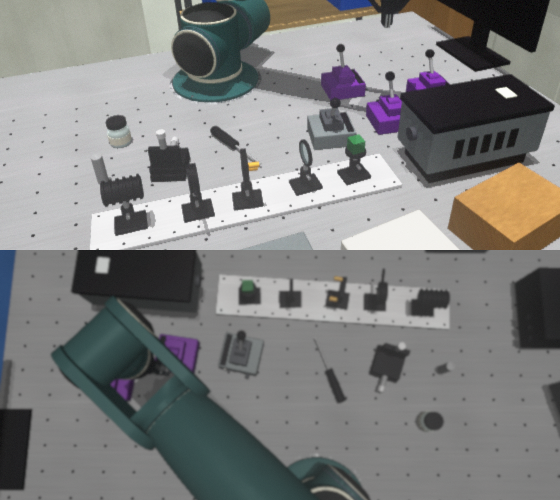

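The lever's ball sits at (451,209), s≈+33 mm, which is the open stop. Everything else stands as before, and the hand is clear.

```bash
python3 -c "
from bench import robot; print(robot.close_job())"
```

```text
the job is handed in; nothing more can be done
None
```

I pointed at the iris and then the trap for about two seconds each, from about 26 mm above. I then pushed the shutter lever to its open stop, moved the hand clear with no optic or loose item visibly disturbed, and handed the job in at about 17 s.

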